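Lock the tilting work nest with its cross pin

TASK

Lock the tilting work nest on the bench: take the long slim lock pin out of the rack, put it down the slanted bushing of the jig, and swing the crank from the side it leans to over to the other side until the hidden cross-hole in the shaft lines up and the pin drops through; then push the pin fully home, its head down on the bushing. Leave the short pin and the thick pin in the rack, and do not disturb the bottle or the parts tray.

Things in the scene. Friction and masses are not known exactly. Their poses are not given: they have to be found in the camera images.
- guide: Slanted square aluminium bushing on top of the jig, 56 x 52 mm, 52 mm long, with a smooth oiled 18 mm through bore. Fixed on the jig, leaning 25 degrees from vertical, top towards the jig's -x side (roughly the robot's left). Origin: centre of the bore's upper mouth, 162 mm above the bench. z: out of the bore along its axis, up and leaning back; y: level, parallel to the shaft, towards the crank's side.
- jig: The fixed jig, its crank on the far side from the robot; origin on the bench under the shaft, in the plane of the bore; y along the level shaft to the crank's side, z up. Closed block 112 mm (x) by 68 mm (y). On its -y side is the work nest, a 110 mm square plate that turns with the shaft, at y = -50 to -160 mm.
- shaft (a point): Middle of the shaft, on the bore's axis, 85 mm below the bushing's mouth along the bore and 85 mm above the bench. Inside the block the shaft is a drum 60 mm thick (surface 55 mm below the mouth) with a hidden square through cross-hole of 21 mm. A pin put in while the hole is out of line stands on the drum.
- plug_top (a point): Top of a stiff friction plug as built, hidden under the drum, 118 mm below the bushing's mouth along the bore: it stops a pin that drops through. A push of some 9 to 15 N on the pin moves it the last 19 mm (until the head meets the bushing) and it stays there. This point is fixed to the jig and does not move.
- crank (a joint): Angle of crank, nest and shaft (rad): 0 = crank arm up, positive = to the jig's +x side; limits -1 to 1; starts between -0.95 and -0.6. The cross-hole meets the bore at one angle between -0.25 and 0.7, new each time, unseen; with the pin standing on the drum, the pin then drops about 60 mm by its weight and the crank jams. Friction about 0.4 N m (5 to 6 N at the handle); it stays where left.
- crank_grip (a point): Grip point of the crank's handle, a round black bar 22 mm thick and 72 mm long, parallel to the shaft, 75 mm from the shaft's axis, swinging in an upright circle round it. The point lies on the bar's axis, 120 mm from the plane of the bore (along the jig's +y) and 37 mm from the crank arm.
- pin_center (a point): Centre (half-way up) of the right pin, the long slim steel one: 182 mm long, about 0.17 kg; shank 16 mm thick, 137 mm long, with a round tip, then a dark grooved round head 28 mm thick, 45 mm long. z runs from tip to head; the head's middle is 68.5 mm above this point. It stands tip down, 30 mm deep, loosely upright in one of the rack's three sockets.
- pin_tip (a point): Tip end of the right pin, on its axis, 91 mm below its centre.
- rack: Fixed black rack block, 190 x 56 mm, 40 mm high, with three sockets (17 mm across, 30 mm deep) in a row along its x, at -66, 0 and +66 mm. Origin: centre of its underside.
- short_pin_center (a point): Centre (half-way up) of the short pin, too short for the job: same 16 mm shank and same head, but 115 mm long in all. Stands in another socket; stays there.
- thick_pin_center (a point): Centre (half-way up) of the thick pin, which does not fit the bushing: 182 mm long in all, 23 mm shank with a 16 mm foot, same head. Stands in the third socket; stays there.
- bottle: White plastic bottle standing on the bench, 52 mm across, 170 mm high, not part of the job. Origin: centre of its underside.
- tray: Small black open parts tray, 130 x 90 mm, 30 mm high, with a few parts, not part of the job. Origin: centre of its underside.

How it is judged:
By the outcome, as a careful person would: the job done as asked, in the order asked, and still so for the second after the job is handed in, with the robot touching nothing.
It also fails if it takes over 67 s, if anything falls off the work surface, if the arm or the gripper's body presses on something with over 40 N, if the wrist force passes 120 N, or if a joint passes its speed limit or range.

ROBOT

A 7-joint arm with a two-finger parallel gripper is mounted at the origin on the work surface. World frame = base frame: x ahead of the robot, y to its left, z up, the work surface at z = 0. Lengths are in m, angles in rad, forces in N, time in s.
With the tool pointing down it reaches from about 0.425 to 0.8 m from the base axis. Payload 8.3 kg.
Tool frame: the origin (TCP) lies on the centre line of the jaws, within the pads' length; the fingertips stand 11 mm ahead of it and the grasp point (between the pads) lies 8 mm behind it; x points along the fingers, y is the direction in which the jaws open and shut, and the axes are right-handed (so a half turn about x gives the same grasp; the last joint's range is limited). The gripper opens to 85 mm and grips with 20 to 120 N. Pads are 22 mm wide; open, the fingers measure 114 mm over their backs; the gripper's body (76 mm by 85 mm) begins 54 mm behind the grasp point. The pads swing forward as they close: fully open they stand 13 mm farther back than shut.
Start: joints at [1.281, 0.383, 0.016, 1.37, -0.006, 1.388, -0.046], TCP at [0.141, -0.609, 0.242] pointing down, gripper open.
Joint ranges: [-2.95, 2.95], [-0.25, 2.06], [-1.52, 1.56], [0.18, 2.33], [-1.44, 4.58], [0.02, 2.06], [-3.01, 3.01]. Speed limits (rad/s): [2.39, 2.39, 3.01, 3.01, 3.14, 3.14, 3.14].

INTERFACE

Orientations are given as [roll, pitch, yaw] about the fixed x, y, z axes, in that order (R = Rz(yaw) Ry(pitch) Rx(roll)).
In Python, from bench import get_state, camera, job_done gives the robot as it stands.
- The arm moves only by the shell command python3 -m inch 'ROWS' [OPENING]. ROWS is JSON, a list of rows, each a list of 4 numbers: the shift along the world's x, y, z in cm, then the turn about the world's z in rad. A call has exactly 10 rows; each row is the pose to reach, as a shift and turn from the pose commanded when the call began; what a row does not reach only later rows make up. A row lasts 1/10 s, in which the tool goes at most 50 mm and 8.59 degrees, less where a joint would pass 70% of its speed; a pose out of reach is approached as far as the arm can. A call with a gripper value outside its range is refused whole. OPENING is the gripper command: -1 is fully open, 1 is shut, values between are in proportion, set as the call begins (- or left out, the last holds). The fingers move at their own pace and stop on an object; the grip force is fixed at half the most. Time passes only in rows, so rows that repeat a pose let the fingers close, or fill a call up. It gives the time, the measured TCP pose, the force and the opening at its end, in the units of the state.
- get_state(): the state, without advancing time (a new reading comes with each control period).
- camera(name): name is "scene" or "top" or "wrist"; returns a dict with "image" (400x640x3 uint8, red, green, blue), "range_z" (400x640 float32, m along the optical axis (not along the pixel's ray), 0 where there is no reading), "fx", "fy", "cx", "cy" (pixels), "rvec" (rotation vector, rad) and "tvec" (3), from world to camera coordinates, as OpenCV has them; the wrist camera has in their place "T_tool_cam" (4x4, takes a point from camera to tool coordinates, whose origin is the TCP and whose axes are the tool frame's). Camera axes: x right, y down, z forward; pixel columns grow to the right and rows downward; lengths in m; the calibration is good to about 2 mm. A picture is of the moment at which its call begins: read the wrist's pose just before it.
- job_done(): hands the job in, once; it reports no verdict.
The state is a dict: "time": time; "qpos": joint angles; "joint_vel": joint speeds; "joint_torque": joint torques, N m; "tool_pos": TCP position; "eef_rot": TCP orientation; "ft_force": force on the tool from outside, world axes, zero at the start; "wrist_torque": the same for the moment, N m; "grip_width": finger opening in m.
Only numpy, scipy, OpenCV 4.12 (cv2) and the standard library are available. Lean on these libraries where they do the work, as an engineer would, in place of code of your own. Each camera call takes 0.05 s, during which the arm holds its last target.

## Working session

There is one attempt and no reset: what is moved stays moved. The work goes in short steps, Python scripts to look and compute and a shell command to move; the robot and the scene stay as the last step left them, time stands still between calls to the robot, and variables do not carry over. Pictures are saved under pics/ and viewed, and the job is handed in when it is done.

```bash
ls; mkdir -p pics; cat > h.py <<'E'
import numpy as np, cv2
from bench import get_state, camera, job_done
def snap(name,fn):
    s=get_state(); c=camera(name)
    cv2.imwrite(f'pics/{fn}.png',cv2.cvtColor(c['image'],cv2.COLOR_RGB2BGR))
    c['state']=s
    np.save(f'pics/{fn}.npy',c,allow_pickle=True)
    return c
def load(fn): return np.load(f'pics/{fn}.npy',allow_pickle=True).item()
def rpy(e):
    from scipy.spatial.transform import Rotation as R
    return R.from_euler('xyz',e).as_matrix()
def cloud(c):
    z=c['range_z'].astype(float); v,u=np.mgrid[0:z.shape[0],0:z.shape[1]]
    P=np.stack([(u-c['cx'])/c['fx']*z,(v-c['cy'])/c['fy']*z,z],-1)
    if 'rvec' in c:
        R=cv2.Rodrigues(np.array(c['rvec'],float))[0]; t=np.array(c['tvec'],float).ravel()
        W=(P-t)@R
    else:
        T=np.array(c['T_tool_cam']); s=c['state']
        W=P@T[:3,:3].T+T[:3,3]; W=W@rpy(s['eef_rot']).T+np.array(s['tool_pos'])
    W[z<=0]=np.nan
    return W
E
python3 - <<'E'
from h import *
s=get_state(); print(s)
for n in ['scene','top','wrist']: c=snap(n,n+'0'); print(n,c['fx'],c['cx'],c.get('rvec'),c.get('tvec'),c.get('T_tool_cam'))
print(get_state()['time'])
E
```

```text
pics
{'time': 0.0, 'qpos': array([ 1.28110495,  0.38422336,  0.01636821,  1.37117311, -0.00630689,
        1.38818644, -0.04645471]), 'joint_vel': array([ 0.00157177,  0.00095396,  0.0023697 ,  0.0016933 , -0.00063757,
       -0.00082867,  0.00084142]), 'joint_torque': array([ 1.89343550e-04, -6.27598715e+01,  8.44509322e-01, -3.71832347e+01,
        1.66981848e-02,  1.41943854e-02, -2.06339172e-05]), 'tool_pos': array([ 0.14046425, -0.60851391,  0.24127943]), 'eef_rot': array([-1.55761104,  1.56885507,  1.81088599]), 'ft_force': array([-0.11983334, -0.13931944,  0.24817481]), 'wrist_torque': array([ 0.05624767, -0.00778618,  0.00074991]), 'grip_width': 0.08523095948118077}
scene 379.76374147873133 318.40236567032736 [ 1.96407158  1.39285445 -0.61919704] [-0.17142853 -0.24230681  1.37216131] None
top 516.1414776893222 321.3846597043867 [ 2.10034806 -2.1131174   0.18675624] [0.03964571 0.5415819  1.29846263] None
wrist 346.3383920233738 319.71161415892175 None None [[-6.07861102e-04 -2.80694131e-01  9.59797080e-01 -1.30819459e-01]
 [ 9.99999800e-01 -6.60485084e-07  6.33129229e-04 -5.02248576e-04]
 [-1.77081727e-04  9.59797273e-01  2.80694075e-01 -7.22257065e-02]
 [ 0.00000000e+00  0.00000000e+00  0.00000000e+00  1.00000000e+00]]
0.15
```

View pics/scene0.png

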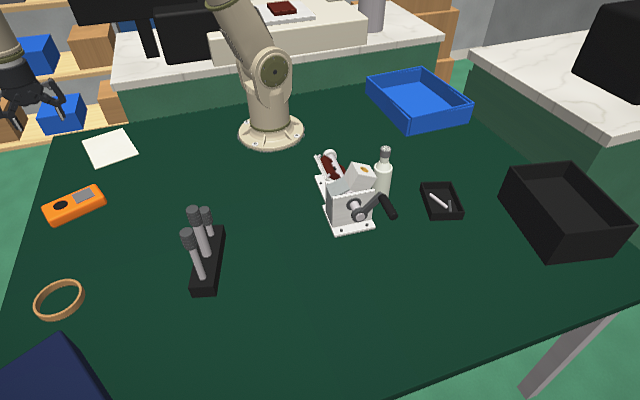

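View pics/top0.png

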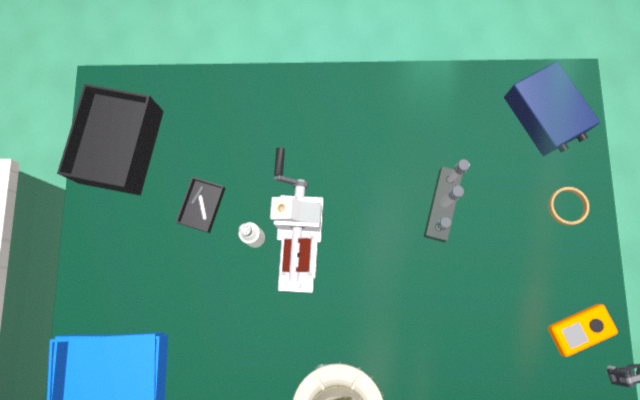

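View pics/wrist0.png

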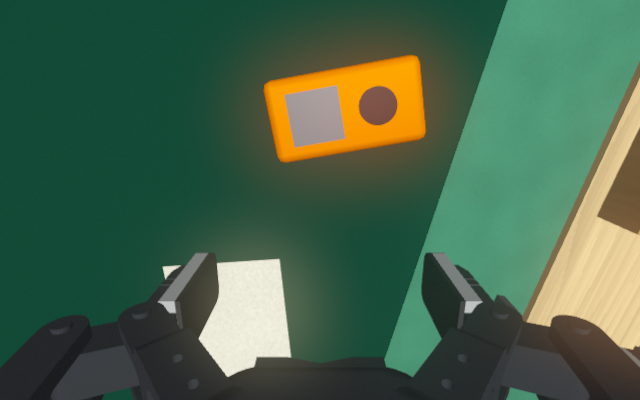

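```bash
python3 - <<'E'
from h import *
# upscaled crops
for n,(u0,v0,u1,v1,k) in {'top0':(180,130,480,310,2.6),'scene0':(160,130,480,310,2.5)}.items():
    im=cv2.imread(f'pics/{n}.png')[v0:v1,u0:u1]
    cv2.imwrite(f'pics/{n}_crop.png',cv2.resize(im,None,fx=k,fy=k,interpolation=cv2.INTER_CUBIC))
W=cloud(load('top0')); S=cloud(load('scene0'))
def reg(W,u0,u1,v0,v1): return W[v0:v1,u0:u1].reshape(-1,3)
print('bench z top',np.nanmedian(reg(W,340,420,80,120),0),'scene',np.nanmedian(reg(S,250,310,200,260),0))
def desc(n,P,zl,zh):
    q=P[(P[:,2]>zl)&(P[:,2]<zh)]
    if len(q)<5: print(n,len(q));return
    r=cv2.minAreaRect((q[:,:2]*1000).astype(np.float32)); print(n,len(q),'mean',q.mean(0).round(4),'rect',np.round(r[0],1),np.round(r[1],1),round(r[2],1))
desc('rack top',reg(W,415,480,150,250),.03,.05)
desc('rack all',reg(S,180,235,190,305),.03,.05)
A=reg(W,415,480,150,250); print('pin tops'); 
q=A[A[:,2]>.08]
import itertools
from scipy.cluster.hierarchy import fclusterdata
for n,A in (('top',reg(W,415,480,150,250)),('scene',reg(S,170,235,195,305))):
    q=A[A[:,2]>.07]; l=fclusterdata(q[:,:2],0.012,'distance')
    for k in set(l):
        c=q[l==k]; t=c[c[:,2]>c[:,2].max()-.006]
        print(n,len(c),'zmax',c[:,2].max().round(4),'top mean',t.mean(0).round(4),len(t), np.ptp(t[:,:2],axis=0))
desc('bottle',reg(W,235,270,215,250),.13,.2)
desc('bottleS',reg(S,370,395,140,200),.13,.2)
desc('tray',reg(W,170,230,170,240),.02,.05)
E
```

```text
bench z top [ 0.82915887 -0.12788082  0.00135285] scene [ 4.73664555e-01 -9.27252666e-02  4.32944987e-04]
rack top 1140 mean [ 0.5212 -0.2797  0.041 ] rect [ 525.5 -286. ] [ 57.3 192. ] 74.8
rack all 1148 mean [ 0.5476 -0.2832  0.04  ] rect [ 526.2 -284.1] [ 57.2 192.9] 74.3
pin tops
top 144 zmax 0.1339 top mean [ 0.4608 -0.2668  0.1297] 27 [0.02234618 0.02246579]
top 221 zmax 0.1999 top mean [ 0.5896 -0.3017  0.1959] 39 [0.02183201 0.0265072 ]
top 236 zmax 0.2006 top mean [ 0.5264 -0.2855  0.1963] 27 [0.02196907 0.02070723]
scene 490 zmax 0.1941 top mean [ 0.5914 -0.3013  0.1917] 121 [0.02597875 0.027172  ]
scene 203 zmax 0.1274 top mean [ 0.4645 -0.2647  0.1246] 71 [0.02479175 0.02255125]
scene 525 zmax 0.1948 top mean [ 0.528  -0.2838  0.1918] 98 [0.02794035 0.02588184]
bottle 141 mean [0.4397 0.2142 0.1664] rect [440.5 215.5] [27.1 26.7] 46.9
bottleS 346 mean [0.5004 0.1772 0.1519] rect [508.3 169.7] [ 49.  193.3] 61.9
tray 366 mean [0.532  0.3635 0.0291] rect [530.3 363.8] [ 94.7 130.9] 72.8
```

View pics/top0_crop.png

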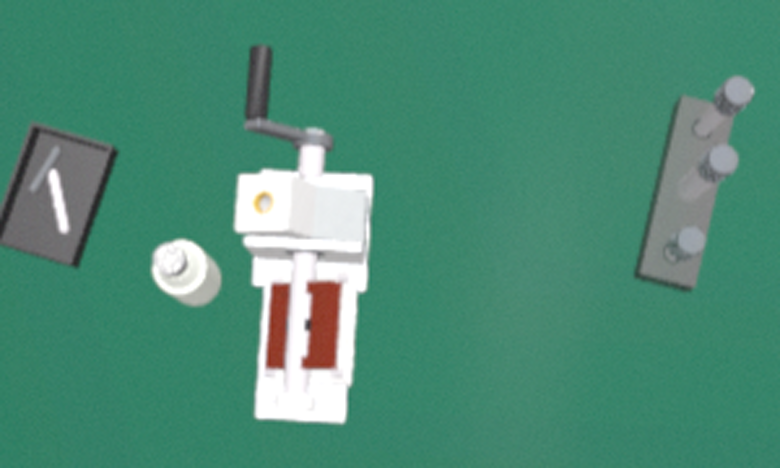

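View pics/scene0_crop.png

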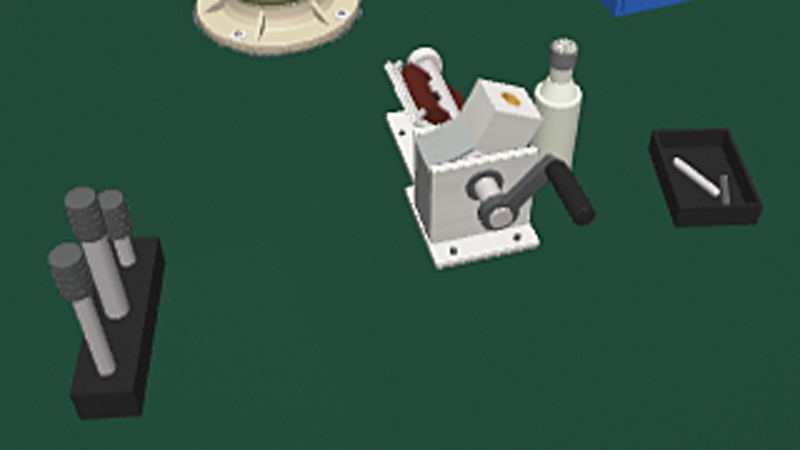

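```bash
python3 - <<'E'
from h import *
for n in ('top0','scene0'):
    W=cloud(load(n)); c=load(n)
    # normals from the cloud
    B=(W[...,0]>.3)&(W[...,0]<.72)&(W[...,1]>-.06)&(W[...,1]<.18)&(W[...,2]>.01)&(W[...,2]<.25)
    Z=cv2.medianBlur(W[...,2].astype(np.float32),3)
    du=np.gradient(W,axis=1); dv=np.gradient(W,axis=0)
    N=np.cross(du,dv); N/=np.linalg.norm(N,axis=-1,keepdims=True)
    N*=np.sign(N[...,2:3])
    ang=np.degrees(np.arccos(np.clip(N@np.array([0,.423,.906]),-1,1)))
    m=B&(ang<9)&(W[...,2]>.135)&(W[...,2]<.2)
    P=W[m]
    if len(P)>10:
        # ransac plane
        best=None; rng=np.random.default_rng(0)
        for _ in range(300):
            a=P[rng.choice(len(P),3,False)]; nn=np.cross(a[1]-a[0],a[2]-a[0]); 
            if np.linalg.norm(nn)<1e-7: continue
            nn/=np.linalg.norm(nn); d=abs((P-a[0])@nn)<.002
            if best is None or d.sum()>best.sum(): best=d
        Q=P[best]; cen=Q.mean(0); nn=np.linalg.svd(Q-cen)[2][2]; nn*=np.sign(nn[2])
        print(n,len(P),len(Q),'bush plane cen',cen.round(4),'n',nn.round(3),'tilt',np.degrees(np.arccos(nn[2])).round(1),'yaw of lean',np.degrees(np.arctan2(nn[1],nn[0])).round(1))
    im=c['image'].astype(int); hsv=cv2.cvtColor(c['image'],cv2.COLOR_RGB2HSV)
    o=(hsv[...,0]>8)&(hsv[...,0]<28)&(hsv[...,1]>110)&(hsv[...,2]>120)&B
    v,u=np.nonzero(o); print(n,'orange px',len(u),u.mean(),v.mean(),'xyz',np.nanmedian(W[o],0).round(4), W[o].min(0),W[o].max(0))
    blk=B&(hsv[...,2]<70)&(W[...,0]>.55)&(W[...,2]>.09)
    P=W[blk]; 
    print('dark',len(P)); 
    if len(P)>20:
        cen=np.median(P,0); print(cen.round(4),np.linalg.svd(P-P.mean(0))[2][0].round(3),P.min(0).round(4),P.max(0).round(4))
E
```

```text
top0 15 12 bush plane cen [0.5107 0.1318 0.161 ] n [0.051 0.505 0.861] tilt 30.5 yaw of lean 84.2
top0 orange px 10 278.9 206.7 xyz [0.4959 0.1364 0.1593] [0.48714854 0.13146386 0.15528584] [0.50167434 0.13910853 0.16110892]
dark 46
[0.6139 0.1336 0.1484] [-0.998 -0.036  0.044] [0.5777 0.129  0.1422] [0.6454 0.1487 0.1537]
scene0 60 58 bush plane cen [0.5078 0.132  0.1621] n [0.054 0.427 0.903] tilt 25.5 yaw of lean 82.8
scene0 orange px 21 364.04761904761904 169.1904761904762 xyz [0.4891 0.1352 0.1583] [0.48254589 0.12683283 0.15232772] [0.50408763 0.14175603 0.16665984]
dark 295
[0.6151 0.1352 0.1467] [0.806 0.39  0.446] [0.5647 0.0726 0.0901] [0.6526 0.1492 0.1529]
```

```bash
python3 - <<'E'
from h import *
s=get_state(); R=rpy(s['eef_rot']); print(R.round(3)); 
for i,n in enumerate('xyz'): print(n,np.degrees(np.arctan2(R[1,i],R[0,i])).round(1))
# finer: jig fit using top+scene clouds: crop of height maps
for n in ('top0','scene0'):
    W=cloud(load(n)); hsv=cv2.cvtColor(load(n)['image'],cv2.COLOR_RGB2HSV)
    B=(W[...,0]>.3)&(W[...,0]<.6)&(W[...,1]>-.06)&(W[...,1]<.17)
    m=B&(W[...,2]>.003)&(W[...,2]<.022)&(hsv[...,1]<60)
    r=cv2.minAreaRect((W[m][:,:2]*1000).astype(np.float32)); print(n,'base flange',m.sum(),np.round(r[0],1),np.round(r[1],1),round(r[2],1))
E
python3 - <<'E'
import sys; sys.path.insert(0,'.')
import cv2
im=cv2.imread('pics/top0.png')[140:300,255:335]; cv2.imwrite('pics/jigtop.png',cv2.resize(im,None,fx=3.7,fy=3.7,interpolation=cv2.INTER_NEAREST))
E
```

```text
[[-0.     0.225 -0.974]
 [ 0.001 -0.974 -0.225]
 [-1.    -0.001 -0.   ]]
x 102.3
y -77.0
z -167.0
top0 base flange 703 [437.6 101.4] [136.5 274.7] 90.0
scene0 base flange 700 [429.3  99.8] [116.4 253.2] 86.5
```

View pics/jigtop.png

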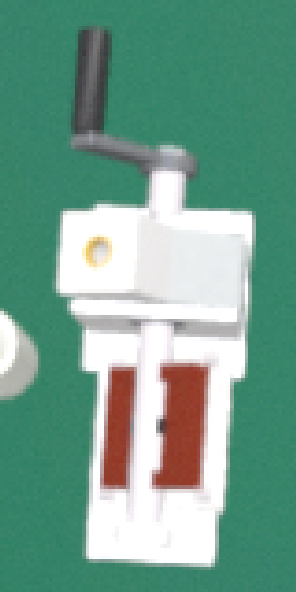

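```bash
python3 -m inch '[[4,3,3,0.15],[8,6,5,0.3],[12,9,5,0.45],[16,12,5,0.6],[20,14,5,0.75],[24,17,5,0.9],[29,20,5,1.04],[33,23,5,1.19],[37,26,5,1.34],[41,29,5,1.34]]' -0.2
python3 - <<'E'
from h import *
snap('wrist','w1'); s=get_state(); print(s['time'],s['tool_pos'],s['qpos'].round(2),s['grip_width'])
R=rpy(s['eef_rot']); print(np.degrees(np.arctan2(R[1,1],R[0,1])))
E
```

```text
time: 1.15
tool_pos: [0.5405, -0.3262, 0.292]
eef_rot: [-2.144, 1.57, 2.569]
ft_force: [0.4, 0.0, 0.5]
grip_width: 0.0511
1.2 [ 0.54720315 -0.31679383  0.29127204] [ 0.75  0.42 -0.41  1.24  0.15  1.51  0.38] 0.051592627611687016
0.4874357712559528
```

View pics/w1.png

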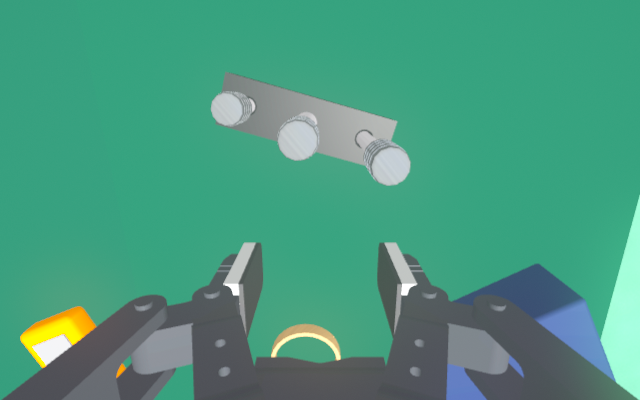

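```bash
python3 - <<'E'
from h import *
from scipy.cluster.hierarchy import fclusterdata
c=load('w1'); W=cloud(c)
P=W[60:200,200:430].reshape(-1,3); q=P[(P[:,2]>.1)&(P[:,2]<.24)]
q=q[::3]; l=fclusterdata(q[:,:2],.012,'distance')
for k in set(l):
    d=q[l==k]; 
    if len(d)<30: continue
    t=d[d[:,2]>d[:,2].max()-.004]; r=cv2.minEnclosingCircle((t[:,:2]*1000).astype(np.float32)); print(len(d),d[:,2].max().round(4),t.mean(0).round(4),np.round(r[0],1),round(r[1],1))
q=P[(P[:,2]>.036)&(P[:,2]<.045)]; r=cv2.minAreaRect((q[:,:2]*1000).astype(np.float32)); print(r)
print(get_state()['tool_pos'],get_state()['time'])
E
```

```text
562 0.1927 [ 0.5893 -0.3011  0.1907] [ 589.6 -301.4] 13.5
495 0.1928 [ 0.5261 -0.2835  0.1907] [ 525.9 -283.6] 13.6
342 0.1255 [ 0.4627 -0.2663  0.1236] [ 462.5 -266.5] 13.5
((525.9327392578125, -283.9297790527344), (56.10034942626953, 189.68553161621094), 74.56903839111328)
[ 0.54720315 -0.31679383  0.29127204] 1.2
```

```bash
python3 -m inch '[[2,1,0,0],[3.85,1.8,0,0],[3.85,1.8,0,0],[3.85,1.8,-1,0],[3.85,1.8,-3,0],[3.85,1.8,-5,0],[3.85,1.8,-5,0],[3.85,1.8,-5,0],[3.85,1.8,-5,0],[3.85,1.8,-5,0]]' -
python3 - <<'E'
from h import *
s=get_state(); print(s['tool_pos']-np.array([.5895,-.3013,.169]))
E
```

```text
time: 2.2
tool_pos: [0.5782, -0.3097, 0.2437]
eef_rot: [1.102, 1.569, -0.473]
ft_force: [0.3, -0.3, 0.0]
grip_width: 0.0513
[-0.01132307 -0.00844925  0.07466335]
```

```bash
python3 -m inch '[[1.1,0.85,0,0],[1.1,0.85,0,0],[1.1,0.85,0,0],[1.1,0.85,-1,0],[1.1,0.85,-3,0],[1.1,0.85,-5,0],[1.1,0.85,-7.5,0],[1.1,0.85,-7.5,0],[1.1,0.85,-7.5,0],[1.1,0.85,-7.5,0]]' -
python3 - <<'E'
from h import *
s=get_state(); print(s['tool_pos']-np.array([.5895,-.3013,.169]),s['ft_force'])
E
```

```text
time: 3.2
tool_pos: [0.5895, -0.3012, 0.1688]
eef_rot: [1.184, 1.569, -0.391]
ft_force: [-0.2, 0.2, 0.6]
grip_width: 0.0513
[-1.39053108e-06  1.30242812e-04 -2.24158074e-04] [-0.20659432  0.19103618  0.56141   ]
```

```bash
python3 -m inch '[[0,0,0,0],[0,0,0,0],[0,0,0,0],[0,0,0,0],[0,0,0,0],[0,0,0,0],[0,0,0.5,0],[0,0,1.2,0],[0,0,2.1,0],[0,0,2.1,0]]' 1
python3 - <<'E'
from h import *
s=get_state(); print(s['tool_pos'],s['ft_force'],s['grip_width'])
R=rpy(s['eef_rot']); print(R.round(4))
snap('wrist','w2');
E
```

```text
time: 4.2
tool_pos: [0.5894, -0.301, 0.19]
eef_rot: [1.124, 1.569, -0.451]
ft_force: [0.7, 0.0, -1.7]
grip_width: 0.0267
[ 0.58937069 -0.30102733  0.19004643] [ 0.66678306  0.00359782 -1.66085676] 0.02672277531411082
[[ 1.6e-03  1.0e+00 -4.0e-03]
 [-8.0e-04 -4.0e-03 -1.0e+00]
 [-1.0e+00  1.6e-03  8.0e-04]]
```

View pics/w2.png

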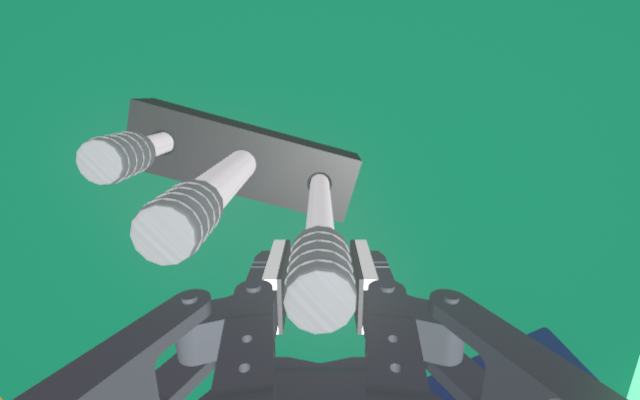

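```bash
python3 -m inch '[[0,0.83,-0.02,0],[0,1.66,-0.09,0],[0,2.49,-0.2,0],[0,3.31,-0.35,0],[0,4.12,-0.54,0],[0,4.91,-0.78,0],[0,5.7,-1.06,0],[0,6.47,-1.37,0],[0,6.97,-1.61,0],[0,6.97,-1.61,0]]' -
python3 - <<'E'
from h import *
s=get_state(); print(s['tool_pos'],s['ft_force'],s['wrist_torque'],s['grip_width'])
snap('wrist','w3');
E
```

```text
time: 5.25
tool_pos: [0.5888, -0.2297, 0.1717]
eef_rot: [-2.507, 1.57, 2.203]
ft_force: [0.4, -2.3, 0.7]
grip_width: 0.0268
[ 0.58882147 -0.22973584  0.17168004] [ 0.44530466 -2.25536482  0.65377427] [-0.60675657  0.016402    0.05142255] 0.02680360328368662
```

View pics/w3.png

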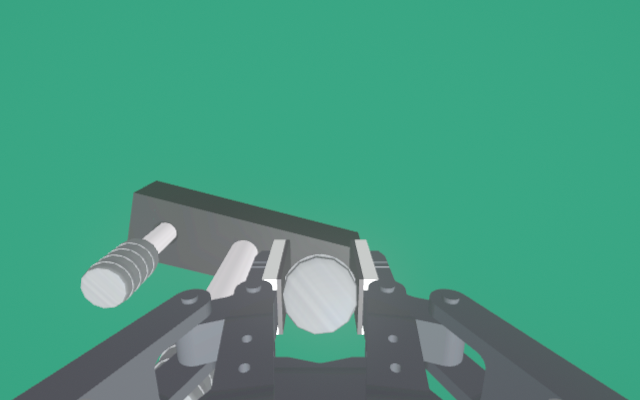

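```bash
python3 -m inch '[[0,1,2,0],[0,3,6,0],[0,5,10,0],[0,7,14,0],[0,9,18,0],[0,13,21,0],[-2,17,22,0],[-4,21,22,0],[-5,25,22,0],[-6,29,22,0]]' -
python3 - <<'E'
from h import *
s=get_state(); print(s['tool_pos'],s['ft_force'],s['grip_width'])
c=snap('wrist','w4'); c=snap('scene','s4'); print(get_state()['tool_pos'])
E
```

```text
time: 6.3
tool_pos: [0.5277, 0.0608, 0.392]
eef_rot: [-2.214, 1.57, 2.495]
ft_force: [1.1, -0.7, -1.0]
grip_width: 0.0268
[0.52766746 0.06078313 0.39201435] [ 1.07778078 -0.65471743 -1.04442432] 0.026774284756702547
[0.5264552  0.06672774 0.39273352]
```

View pics/w4.png

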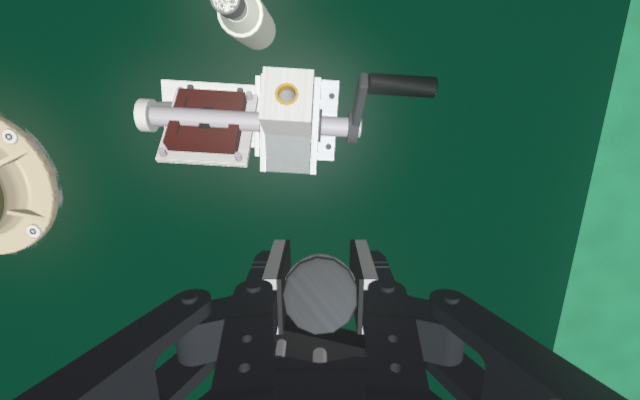

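View pics/s4.png

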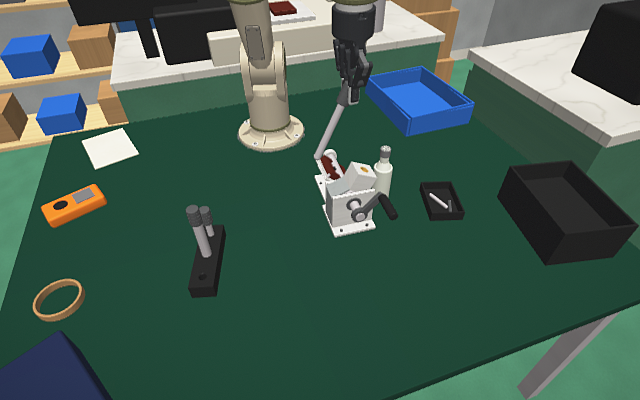

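```bash
cat > fit.py <<'E'
from h import *
def plane(P,tol=.0015,it=400):
    best=None; rng=np.random.default_rng(0)
    for _ in range(it):
        a=P[rng.choice(len(P),3,False)]; nn=np.cross(a[1]-a[0],a[2]-a[0]); L=np.linalg.norm(nn)
        if L<1e-8: continue
        d=abs((P-a[0])@(nn/L))<tol
        if best is None or d.sum()>best.sum(): best=d
    Q=P[best]; c=Q.mean(0); n=np.linalg.svd(Q-c)[2][2]; n*=np.sign(n[2]); return c,n,best
E
python3 - <<'E'
from fit import *
c=snap('wrist','w5'); s=c['state']; W=cloud(c); print(s['tool_pos'],s['ft_force'],np.degrees(np.arctan2(*rpy(s['eef_rot'])[[1,0],1])))
hsv=cv2.cvtColor(c['image'],cv2.COLOR_RGB2HSV)
m=np.zeros(W.shape[:2],bool); m[:230]=1
B=m&(W[...,0]>.42)&(W[...,0]<.56)&(W[...,1]>.06)&(W[...,1]<.2)&(W[...,2]>.1)&(W[...,2]<.22)
# top face region
g=W[B]; sel=abs((g-np.array([.49,.137,.162]))@np.array([0,.4226,.906]))<.008
cen,n,b=plane(g[sel]); print('face',len(g),b.sum(),cen.round(4),n.round(4),'tilt',np.degrees(np.arccos(n[2])),'az',np.degrees(np.arctan2(n[1],n[0])))
fp=g[sel][b]
# extents in level direction
y=np.array([n[1],-n[0],0]); y/=np.linalg.norm(y); u=np.cross(n,y) 
q=np.c_[(fp-cen)@y,(fp-cen)@u]; r=cv2.minAreaRect((q*1000).astype(np.float32)); print('rect in plane',r); ctr=cen+y*r[0][0]/1e3+u*r[0][1]/1e3; print('face centre',ctr.round(4))
o=(hsv[...,0]>8)&(hsv[...,0]<28)&(hsv[...,1]>90)&(hsv[...,2]>90)&m&(W[...,2]>.12)
v,uu=np.nonzero(o); e=cv2.fitEllipse(cv2.convexHull(np.c_[uu,v].astype(np.int32)).astype(np.float32)); print('orange',len(v),e)
# ray -> plane
T=np.array(c['T_tool_cam']); R=rpy(s['eef_rot']); 
d=np.array([(e[0][0]-c['cx'])/c['fx'],(e[0][1]-c['cy'])/c['fy'],1]); d=R@T[:3,:3]@d; o0=R@T[:3,3]+s['tool_pos']
for pc in (cen,): k=((pc-o0)@n)/(d@n); print('mouth',(o0+k*d).round(4))
# pin head
hp=W[262:328,292:348].reshape(-1,3); hp=hp[np.isfinite(hp).all(1)]
cc,nn,bb=plane(hp,.001); print('head',cc.round(4),nn.round(4),len(hp),bb.sum(),'tilt',np.degrees(np.arccos(nn[2])),'az',np.degrees(np.arctan2(nn[1],nn[0])))
r=cv2.minEnclosingCircle((hp[bb][:,:2]*1000).astype(np.float32)); print(r, cc-s['tool_pos'])
# handle
hm=m&(hsv[...,2]<60)&(W[...,0]>.56)&(W[...,2]>.1)&(W[...,2]<.2); h=W[hm]; h=h[(h[:,1]>.05)&(h[:,1]<.25)]; print('handle',len(h),h.min(0).round(4),h.max(0).round(4),np.median(h,0).round(4)); 
r=cv2.minAreaRect((h[:,:2]*1000).astype(np.float32)); print(r)
E
```

```text
[0.5264552  0.06672774 0.39273352] [-0.850131    0.31150614 -1.36026879] 0.42526269050405274
face 5762 2410 [0.4948 0.1327 0.1614] [0.0236 0.4216 0.9065] tilt 24.977287288319104 az 86.80094686745667
rect in plane ((-0.034984588623046875, 0.5335960388183594), (56.84269332885742, 52.044803619384766), 89.74296569824219)
face centre [0.4948 0.1332 0.1612]
orange 183 ((288.23236083984375, 99.91990661621094), (20.4774169921875, 22.04566764831543), 84.8819808959961)
mouth [0.495  0.1329 0.1613]
head [0.5271 0.0698 0.4149] [0.0029 0.4195 0.9078] 3688 3045 tilt 24.800837179334298 az 89.60282362940357
((527.1920166015625, 69.56715393066406), 12.562605857849121) [0.00068055 0.00310408 0.02217512]
handle 489 [0.5912 0.1295 0.1397] [0.6498 0.1515 0.1508] [0.6267 0.1438 0.1465]
((620.09423828125, 140.57688903808594), (20.1944522857666, 58.976566314697266), 86.55524444580078)
```

View pics/w5.png

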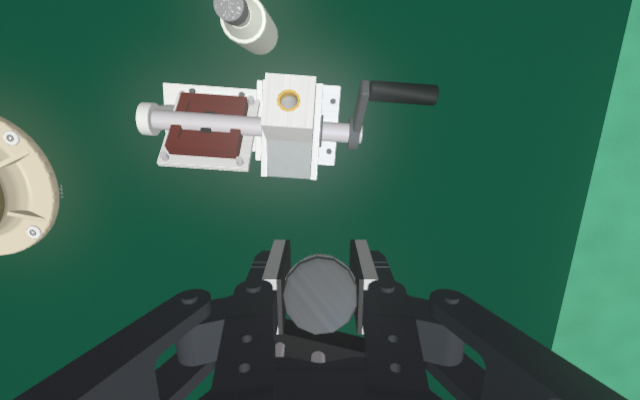

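```bash
python3 -m inch '[[-0.5,4,0,0],[-1,8,0,-0.02],[-2,12,0,-0.05],[-2.7,15.6,0,-0.05],[-2.7,15.6,-2,-0.05],[-2.7,15.6,-4,-0.05],[-2.7,15.6,-5.2,-0.05],[-2.7,15.6,-5.2,-0.05],[-2.7,15.6,-5.2,-0.05],[-2.7,15.6,-5.2,-0.05]]' -
python3 - <<'E'
from fit import *
c=snap('wrist','w6'); s=c['state']; W=cloud(c); print(s['tool_pos'],s['ft_force'],np.degrees(np.arctan2(*rpy(s['eef_rot'])[[1,0],1])))
hp=W[262:328,292:348].reshape(-1,3); hp=hp[np.isfinite(hp).all(1)]
cc,nn,bb=plane(hp,.001); print('head',cc.round(4),nn.round(4),'tilt',np.degrees(np.arccos(nn[2])),'az',np.degrees(np.arctan2(nn[1],nn[0])))
tip=cc-.182*nn; print('tip',tip, 'err to axis', )
n=np.array([0.0236,0.4216,0.9065]); m=np.array([.495,.133,.1615]); d=tip-m; print('along',d@n,'perp',d-(d@n)*n)
snap('scene','s6'); snap('top','t6')
for k,(u0,v0,u1,v1) in {'s6':(300,30,430,240),'t6':(210,130,340,300)}.items():
    im=cv2.imread(f'pics/{k}.png')[v0:v1,u0:u1]; cv2.imwrite(f'pics/{k}c.png',cv2.resize(im,None,fx=2.8,fy=2.8,interpolation=cv2.INTER_CUBIC))
E
```

```text
time: 7.45
tool_pos: [0.5023, 0.2147, 0.3412]
eef_rot: [2.175, 1.569, 0.549]
ft_force: [0.5, -0.2, -1.7]
grip_width: 0.0265
[0.5023466  0.21467893 0.3412424 ] [ 0.48773855 -0.20305572 -1.68131809] -3.1345580551109227
head [0.503  0.2178 0.3634] [0.0188 0.4232 0.9059] tilt 25.061504509636663 az 87.4509251182358
tip [0.4995924  0.1407865  0.19851929] err to axis
along 0.03694915932540848 perp [ 0.0037204  -0.00779127  0.00352488]
```

View pics/w6.png

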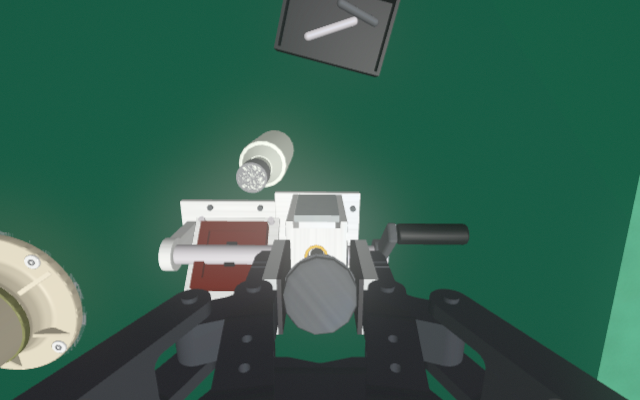

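View pics/s6c.png

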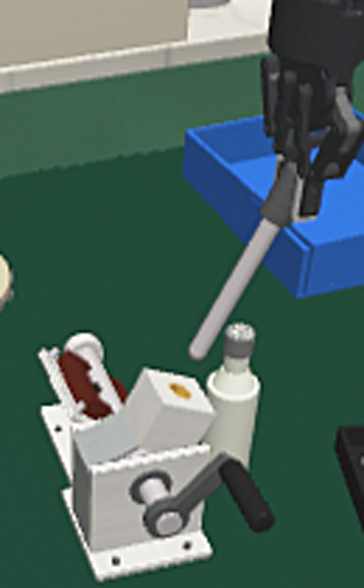

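View pics/t6c.png

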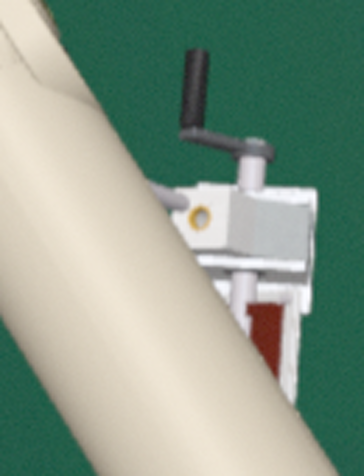

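```bash
python3 - <<'E'
from fit import *
s=get_state(); print(s['tool_pos'],s['time'])
W=cloud(load('s6')); 
P=W.reshape(-1,3); q=P[(P[:,0]>.47)&(P[:,0]<.53)&(P[:,2]>.185)&(P[:,2]<.32)&(P[:,1]>.1)&(P[:,1]<.24)]
tip=np.array([.4996,.1408,.1985]); n=np.array([.0188,.4232,.9059])
d=q-tip; a=d@n; r=np.linalg.norm(d-np.outer(a,n),axis=1)
k=(r<.016)&(a>-.005)&(a<.13); q=q[k]; print(len(q))
# fit cylinder radius 8mm
from scipy.optimize import least_squares
def res(p):
    c=np.array([.5+p[0],.18+p[1],.28]); v=np.array([p[2],p[3],1]); v/=np.linalg.norm(v)
    e=q-c; return np.clip(np.linalg.norm(e-np.outer(e@v,v),axis=1)-.008,-.004,.004)
f=least_squares(res,[0,0,0,.466]); p=f.x; c=np.array([.5+p[0],.18+p[1],.28]); v=np.array([p[2],p[3],1]); v/=np.linalg.norm(v)
print('axis',c,v.round(4),'rms',np.sqrt(np.mean(f.fun**2)), 'tip a min',((q-c)@v).min()); tl=c+v*((q-c)@v).min(); print('tip scene',tl)
print('wrist-pin at same a', tip+n*((c-tip)@n))
# mouth in scene s6: orange
cimg=load('s6')['image']; hsv=cv2.cvtColor(cimg,cv2.COLOR_RGB2HSV)
o=(hsv[...,0]>8)&(hsv[...,0]<28)&(hsv[...,1]>110)&(hsv[...,2]>120)&(W[...,0]>.46)&(W[...,0]<.53)&(W[...,1]>.1)&(W[...,1]<.17)&(W[...,2]>.1)
vv,uu=np.nonzero(o); cc=load('s6'); R=cv2.Rodrigues(np.array(cc['rvec'],float))[0]; t=np.array(cc['tvec']).ravel()
d=R.T@np.array([(uu.mean()-cc['cx'])/cc['fx'],(vv.mean()-cc['cy'])/cc['fy'],1]); o0=-R.T@t
nn=np.array([0.0236,0.4216,0.9065]); m=np.array([.495,.133,.1615]); print('scene mouth',o0+d*((m-o0)@nn)/(d@nn),len(uu))
E
```

```text
[0.5021272  0.21491758 0.3410209 ] 7.6
355
axis [0.50020984 0.17855674 0.28      ] [0.0219 0.4206 0.907 ] rms 0.0012138426997241128 tip a min -0.08697889339585348
tip scene [0.49830333 0.14197739 0.20110993]
wrist-pin at same a [0.50128863 0.17881223 0.27986882]
scene mouth [0.49386612 0.13375346 0.16117909] 21
```

```bash
python3 -m inch '[[-0.35,0.75,-0.3,0.01],[-0.35,0.75,-0.35,0.01],[-0.35,0.75,-0.35,0.01],[-0.4,0.3,-1.3,0.01],[-0.4,-0.2,-2.2,0.01],[-0.45,-0.5,-3.0,0.01],[-0.45,-0.5,-3.0,0.01],[-0.45,-0.5,-3.0,0.01],[-0.45,-0.5,-3.0,0.01],[-0.45,-0.5,-3.0,0.01]]' -
cat > pinchk.py <<'E'
from fit import *
import sys
def chk(fn):
    c=snap('wrist',fn); s=c['state']; W=cloud(c); print(s['tool_pos'].round(4),'F',s['ft_force'].round(2),'yaw',np.degrees(np.arctan2(*rpy(s['eef_rot'])[[1,0],1])).round(2))
    hp=W[262:328,292:348].reshape(-1,3); hp=hp[np.isfinite(hp).all(1)]
    cc,nn,bb=plane(hp,.001); print('head',cc.round(4),nn.round(4),'tilt',np.degrees(np.arccos(nn[2])).round(2),'az',np.degrees(np.arctan2(nn[1],nn[0])).round(2))
    tip=cc-.182*nn; n=np.array([0.0236,0.4216,0.9065]); m=np.array([.495,.133,.1615]); d=tip-m; print('tip along',(d@n).round(4),'perp',(d-(d@n)*n).round(4)); dh=cc-m; print('head along',(dh@n).round(4),'perp',(dh-(dh@n)*n).round(4))
if __name__=='__main__': chk(sys.argv[1])
E
python3 pinchk.py w7
```

```text
time: 8.6
tool_pos: [0.4975, 0.2102, 0.3106]
eef_rot: [2.308, 1.57, 0.694]
ft_force: [-0.9, -0.5, -1.6]
grip_width: 0.0269
[0.4975 0.2102 0.3106] F [-0.86 -0.49 -1.57] yaw -2.5
head [0.498  0.2133 0.3327] [0.0154 0.4233 0.9059] tilt 25.06 az 87.91
tip along 0.0071 perp [ 0.0001  0.0002 -0.0001]
head along 0.1891 perp [-0.0014  0.0005 -0.0002]
```

View pics/w7.png

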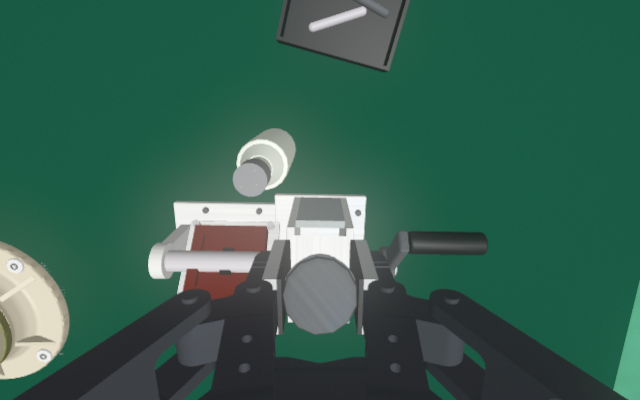

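```bash
python3 -m inch '[[0,-0.1,-0.23,-0.01],[-0.01,-0.21,-0.45,-0.012],[-0.01,-0.32,-0.68,-0.012],[-0.02,-0.42,-0.9,-0.012],[-0.03,-0.53,-1.13,-0.012],[-0.04,-0.63,-1.36,-0.012],[-0.04,-0.74,-1.59,-0.012],[-0.05,-0.84,-1.81,-0.012],[-0.06,-0.95,-2.04,-0.012],[-0.06,-1.05,-2.27,-0.012]]' -
python3 pinchk.py w8
```

```text
time: 9.65
tool_pos: [0.4968, 0.1993, 0.2873]
eef_rot: [2.371, 1.571, 0.744]
ft_force: [0.8, -0.2, -1.2]
grip_width: 0.0265
[0.4968 0.1993 0.2873] F [ 0.84 -0.23 -1.17] yaw -3.21
head [0.4975 0.2025 0.3094] [0.0149 0.4283 0.9035] tilt 25.38 az 88.01
tip along -0.0186 perp [ 0.0002 -0.0006  0.0003]
head along 0.1634 perp [-0.0013  0.0006 -0.0003]
```

```bash
python3 -m inch '[[0,-0.17,-0.36,0],[-0.01,-0.34,-0.73,0],[-0.02,-0.51,-1.09,0],[-0.03,-0.68,-1.45,0],[-0.04,-0.84,-1.81,0],[-0.05,-1.01,-2.18,0],[-0.06,-1.18,-2.54,0],[-0.07,-1.35,-2.9,0],[-0.08,-1.43,-3.08,0],[-0.08,-1.43,-3.08,0]]' -
python3 pinchk.py w9
```

```text
time: 10.7
tool_pos: [0.496, 0.1847, 0.2564]
eef_rot: [-0.791, 1.57, -2.418]
ft_force: [0.3, -0.1, -2.3]
grip_width: 0.0265
[0.496  0.1847 0.2564] F [ 0.3  -0.09 -2.28] yaw -3.22
head [0.4967 0.1878 0.2786] [0.0275 0.4238 0.9053] tilt 25.13 az 86.28
tip along -0.0527 perp [-0.0021 -0.0001  0.0001]
head along 0.1293 perp [-0.0014  0.0003 -0.0001]
```

```bash
python3 -m inch '[[0,0,0,0],[0,0,0,0],[0,0,0,0],[0,0,0,0],[0,0,1,0],[0,0,3,0],[0,0,5,0],[0,0,8,0],[0,0,10,0],[0,0,10,0]]' -0.5
python3 - <<'E'
from fit import *
snap('wrist','w10'); snap('scene','s10'); print(get_state()['tool_pos'])
im=cv2.imread('pics/s10.png')[30:240,300:430]; cv2.imwrite('pics/s10c.png',cv2.resize(im,None,fx=2.8,fy=2.8,interpolation=cv2.INTER_CUBIC))
E
```

```text
time: 11.75
tool_pos: [0.4968, 0.1858, 0.3607]
eef_rot: [1.981, 1.565, 0.354]
ft_force: [-0.5, 0.1, -0.4]
grip_width: 0.0642
[0.49605955 0.18522714 0.35732603]
```

View pics/w10.png

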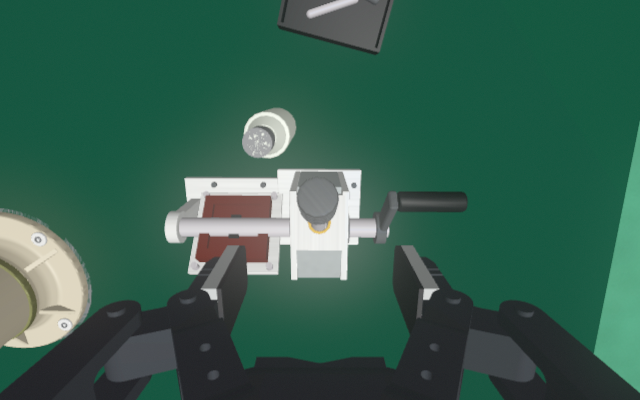

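View pics/s10c.png

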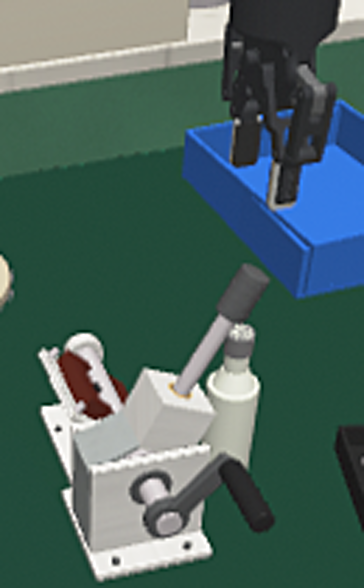

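```bash
cat > hand.py <<'E'
from fit import *
yj=np.array([np.cos(np.radians(-3.2)),np.sin(np.radians(-3.2)),0]); xj=np.array([yj[1],-yj[0],0])
C0=np.array([.495,.133,.1615])-.085*np.array([0.0236,0.4216,0.9065])
from scipy.optimize import least_squares
def handle(c,vmax=250):
    W=cloud(c); hsv=cv2.cvtColor(c['image'],cv2.COLOR_RGB2HSV)
    d=W-C0; a=d@yj; x=d@xj; z=d[...,2]; r=np.hypot(x,z)
    m=(a>.092)&(a<.152)&(r>.05)&(r<.1)&(z>0)&(hsv[...,2]<80); m[vmax:]=0
    X,Z=x[m],z[m]
    f=least_squares(lambda p:np.clip(np.hypot(X-.075*np.sin(p[0]),Z-.075*np.cos(p[0]))-.011,-.004,.004),[-.7])
    f2=least_squares(lambda p:np.clip(np.hypot(X-p[1]*np.sin(p[0]),Z-p[1]*np.cos(p[0]))-.011,-.004,.004),[f.x[0],.075])
    return m.sum(),f.x,np.sqrt(np.mean(f.fun**2)),f2.x
E
python3 - <<'E'
from hand import *
print(C0,handle(load('w10')),handle(load('s10'),400),handle(load('w5')))
E
```

```text
[0.492994  0.097164  0.0844475] (np.int64(1020), array([-0.75757554]), np.float64(0.0007739473513453446), array([-0.7560903,  0.0743298])) (np.int64(192), array([-0.74534498]), np.float64(0.0010830802959489944), array([-0.74552747,  0.07507082])) (np.int64(1104), array([-0.76052352]), np.float64(0.000803161850388086), array([-0.75735005,  0.07428755]))
```

```bash
python3 -m inch '[[4,0,0,0],[8,-0.5,0,0],[11.7,-0.9,0,0],[11.7,-0.9,-3,0],[11.7,-0.9,-7,0],[11.7,-0.9,-11,0],[11.7,-0.9,-15,0],[11.7,-0.9,-18,0],[11.7,-0.9,-19,0],[11.7,-0.9,-19,0]]' 1
python3 - <<'E'
from hand import *
c=snap('wrist','w11'); s=get_state(); print(s['tool_pos'],s['ft_force'],s['grip_width'],s['time'],handle(c,400))
E
```

```text
time: 12.85
tool_pos: [0.6119, 0.1755, 0.1648]
eef_rot: [-1.274, 1.567, -2.901]
ft_force: [-0.1, 0.8, 1.3]
grip_width: -0.0001
[0.61291276 0.17599608 0.16686243] [0.04335797 1.12331976 0.22041404] 0.00012211631986502967 12.9 (np.int64(281), array([-0.73720985]), np.float64(0.0005147641817192216), array([-0.74742267,  0.07416521]))
```

View pics/w11.png

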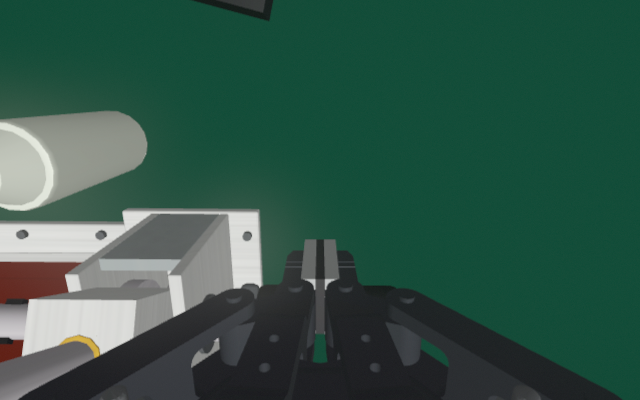

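```bash
python3 -m inch '[[0,0,-2,0],[0,0,-3.1,0],[0,0,-3.1,0],[0,-0.6,-3.1,0],[0,-1.2,-3.1,0],[0,-1.8,-2.6,0],[0,-2.4,-2.15,0],[0,-3.0,-1.85,0],[0,-3.5,-1.6,0],[0,-3.5,-1.6,0]]' -
python3 - <<'E'
from hand import *
c=snap('scene','s12'); s=get_state(); print(s['tool_pos'],s['ft_force'],s['time'],handle(c,400))
im=c['image'][30:240,300:430]; cv2.imwrite('pics/s12c.png',cv2.resize(im[...,::-1],None,fx=2.8,fy=2.8,interpolation=cv2.INTER_CUBIC))
E
```

```text
time: 13.9
tool_pos: [0.6129, 0.1436, 0.1531]
eef_rot: [2.775, 1.566, 1.15]
ft_force: [-2.9, 6.8, 4.4]
grip_width: -0.0001
[0.61298449 0.1436134  0.15296288] [-1.80185833  7.17747944  3.99430291] 13.95 (np.int64(234), array([-0.63506475]), np.float64(0.0039115433793058575), array([-0.65070685,  0.07954263]))
```

View pics/s12c.png

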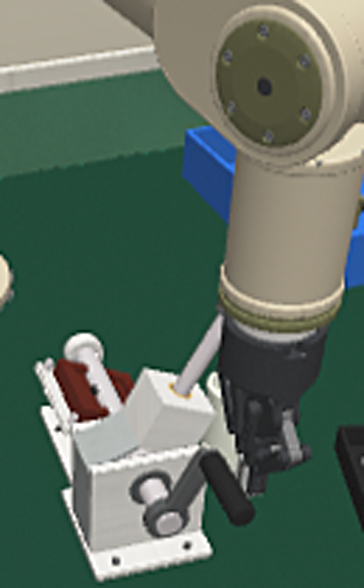

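```bash
python3 -m inch '[[0,-0.2,0,0],[0,-0.4,0,0],[0,-0.6,0.05,0],[0,-0.8,0.05,0],[0,-1.0,0.1,0],[0,-1.2,0.1,0],[0,-1.4,0.1,0],[0,-1.55,0.15,0],[0,-1.7,0.15,0],[0,-1.85,0.15,0]]' -
cat > st.py <<'E'
from hand import *
import sys
s=get_state(); y=s['tool_pos'][1]; print(s['tool_pos'].round(4),s['ft_force'].round(1),'theta~',np.arcsin(np.clip((.0905+.022-y)/.075,-1,1)).round(3))
if len(sys.argv)>1:
    c=snap('scene',sys.argv[1]); im=c['image'][30:240,300:430]; cv2.imwrite(f'pics/{sys.argv[1]}c.png',cv2.resize(im[...,::-1],None,fx=2.8,fy=2.8,interpolation=cv2.INTER_CUBIC))
E
python3 st.py
```

```text
time: 14.95
tool_pos: [0.6138, 0.1255, 0.1549]
eef_rot: [2.45, 1.565, 0.826]
ft_force: [0.6, 7.3, 5.4]
grip_width: 0.0
[0.6138 0.1255 0.1549] [0.6 7.3 5.4] theta~ -0.175
```

```bash
python3 -m inch '[[0,-0.1,0,0],[0,-0.2,0,0],[0,-0.3,0,0],[0,-0.4,0,0],[0,-0.5,0,0],[0,-0.6,0.05,0],[0,-0.7,0.05,0],[0,-0.8,0.05,0],[0,-0.9,0.05,0],[0,-1.0,0.05,0]]' -
python3 st.py
```

```text
time: 15.95
tool_pos: [0.6136, 0.1148, 0.155]
eef_rot: [2.449, 1.566, 0.824]
ft_force: [-0.4, 6.1, 5.3]
grip_width: -0.0001
[0.6136 0.1148 0.155 ] [-0.4  6.1  5.3] theta~ -0.031
```

```bash
python3 -m inch '[[0,-0.1,0,0],[0,-0.2,0,0],[0,-0.3,0,0],[0,-0.4,0,0],[0,-0.5,0,0],[0,-0.6,0,0],[0,-0.7,0,0],[0,-0.8,0,0],[0,-0.9,0,0],[0,-1.0,0,0]]' -
python3 st.py s14
```

```text
time: 16.95
tool_pos: [0.6135, 0.1046, 0.1548]
eef_rot: [2.46, 1.567, 0.835]
ft_force: [-2.2, 5.2, 3.6]
grip_width: -0.0002
[0.6135 0.1046 0.1548] [-2.2  5.2  3.6] theta~ 0.105
```

```bash
python3 -m inch '[[0,-0.1,0,0],[0,-0.2,0,0],[0,-0.3,0,0],[0,-0.4,0,0],[0,-0.5,0,0],[0,-0.6,-0.05,0],[0,-0.7,-0.05,0],[0,-0.8,-0.1,0],[0,-0.9,-0.1,0],[0,-1.0,-0.1,0]]' -
python3 st.py s15
```

```text
time: 18.0
tool_pos: [0.6134, 0.0955, 0.1538]
eef_rot: [2.611, 1.566, 0.987]
ft_force: [-1.3, 8.9, 2.3]
grip_width: -0.0001
[0.6134 0.0955 0.1538] [-1.3  8.9  2.3] theta~ 0.228
```

View pics/s15c.png

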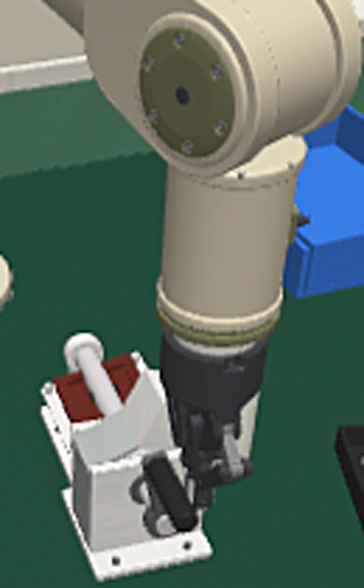

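```bash
python3 - <<'E'
from h import *
c=snap('wrist','w15'); print(get_state()['ft_force'],get_state()['tool_pos'])
E
```

```text
[-0.90398669  7.33065208  3.18696462] [0.6133794  0.09549954 0.15379454]
```

View pics/w15.png

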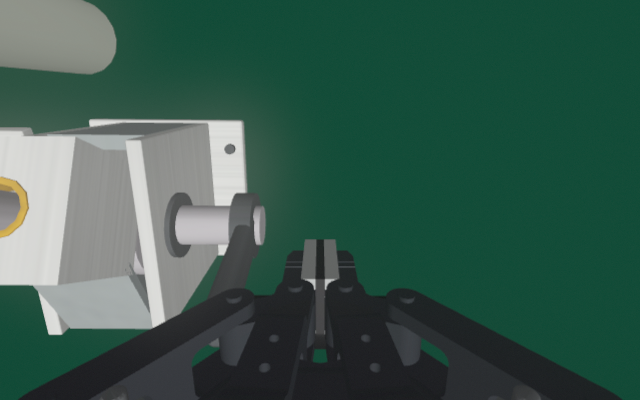

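```bash
python3 -m inch '[[0,-0.1,0,0],[0,-0.2,0,0],[0,-0.3,0,0],[0,-0.4,-0.05,0],[0,-0.5,-0.1,0],[0,-0.6,-0.1,0],[0,-0.7,-0.15,0],[0,-0.8,-0.2,0],[0,-0.8,-0.2,0],[0,-0.8,-0.2,0]]' -
python3 st.py; python3 - <<'E'
from h import *
c=snap('wrist','w16')
a=load('w11')['image'];
for f in ('w15','w16'):
    print(f,load(f)['image'][195:235,0:12].mean((0,1)))
E
```

```text
time: 19.1
tool_pos: [0.6133, 0.0936, 0.1536]
eef_rot: [2.747, 1.559, 1.128]
ft_force: [-2.4, 19.5, 10.3]
grip_width: 0.0001
[0.6133 0.0936 0.1536] [-2.4 19.5 10.3] theta~ 0.254
w15 [147.07291667 139.1        123.98541667]
w16 [164.41458333 155.39375    136.26041667]
```

View pics/w16.png

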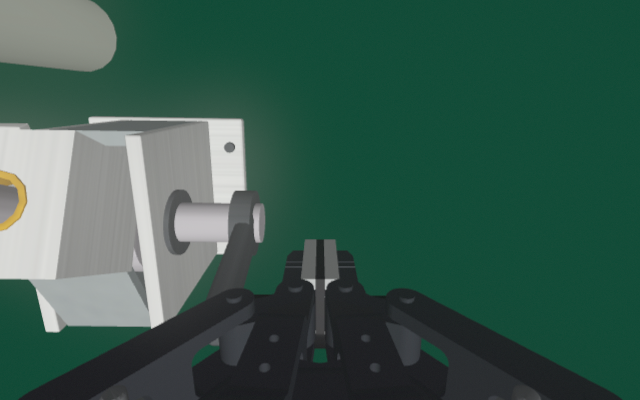

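```bash
python3 -m inch '[[0,1,0,0],[0,2.5,0,0],[0,3,2,0],[0,3,6,0],[0,3,10,0],[0,3,14,0],[0,3,18,0],[0,3,20,0],[-4,4,20,0],[-6,5,20,0]]' -
python3 - <<'E'
from hand import *
print(get_state()['ft_force'])
c=snap('wrist','w17'); c2=snap('scene','s17'); print(handle(c,400)); im=c2['image'][30:240,300:430]; cv2.imwrite('pics/s17c.png',cv2.resize(im[...,::-1],None,fx=2.8,fy=2.8,interpolation=cv2.INTER_CUBIC))
E
```

```text
time: 20.15
tool_pos: [0.5518, 0.135, 0.3504]
eef_rot: [2.317, 1.57, 0.689]
ft_force: [0.2, 0.1, 1.0]
grip_width: -0.0002
[0.18060338 0.08002329 0.99241661]
(np.int64(1035), array([-0.7]), np.float64(0.004), array([-0.7  ,  0.075]))
```

View pics/w17.png

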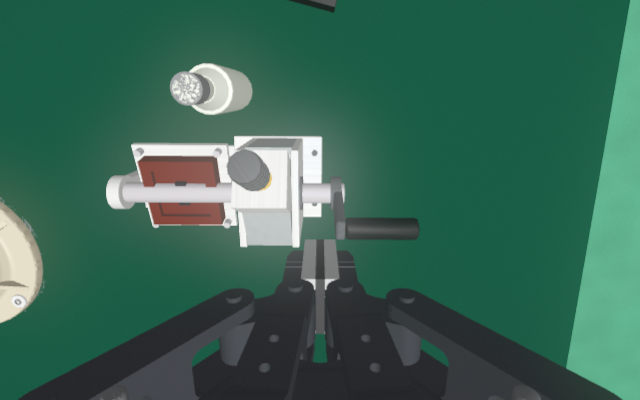

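View pics/s17c.png

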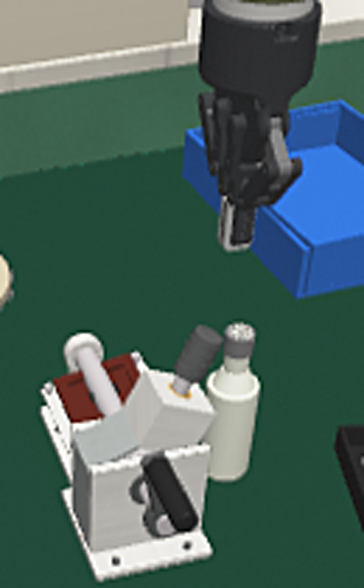

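```bash
python3 - <<'E'
from hand import *
c=snap('wrist','w18'); s=c['state']; W=cloud(c); print(s['tool_pos'],s['time'])
n=np.array([0.0236,0.4216,0.9065]); m=np.array([.495,.133,.1615])
d=W-m; a=d@n; r=np.linalg.norm(d-a[...,None]*n,axis=-1)
g=W[(r<.02)&(a>.035)&(a<.15)]; cc,nn,b=plane(g,.001); t=g[b]; dd=t-m
print('head top along',(dd@n).mean(),'n',nn.round(3),'cen',cc.round(4),'perp',(cc-m-((cc-m)@n)*n).round(4),len(t))
d=W-C0; A=d@yj; x=d@xj; z=d[...,2]; rr=np.hypot(x,z); k=(A>.095)&(A<.15)&(rr>.06)&(rr<.1); k[240:]=0; X,Z=x[k],z[k]
f=least_squares(lambda p:np.clip(np.hypot(X-.075*np.sin(p[0]),Z-.075*np.cos(p[0]))-.011,-.004,.004),[.25]); print('crank',f.x,k.sum())
E
```

```text
[0.55073941 0.1367332  0.35107877] 20.25
head top along 0.06077077274644319 n [0.002 0.383 0.924] cen [0.4944 0.1565 0.2176] perp [-0.0021 -0.0021  0.001 ] 711
crank [0.22257275] 3901
```

```bash
python3 -m inch '[[-3,1.0,0,0],[-5.6,1.4,0,0],[-5.6,1.4,-2,0],[-5.6,1.4,-5,0],[-5.6,1.4,-8,0],[-5.6,1.4,-11,0],[-5.6,1.4,-14,0],[-5.6,1.4,-15.5,0],[-5.6,1.4,-15.5,0],[-5.6,1.4,-15.5,0]]' -0.1
python3 - <<'E'
from h import *
c=snap('wrist','w19'); s=get_state(); print(s['tool_pos'],s['ft_force'],s['grip_width'])
E
```

```text
time: 21.3
tool_pos: [0.4976, 0.1481, 0.195]
eef_rot: [-1.916, 1.57, 2.739]
ft_force: [-0.1, 0.1, 0.9]
grip_width: 0.0467
[0.49788033 0.1484603  0.19569838] [ 1.3110048   0.78936819 -0.14158575] 0.04683937117107004
```

View pics/w19.png

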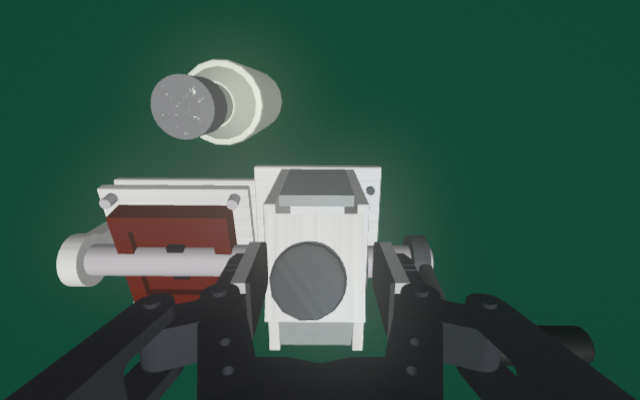

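```bash
python3 -m inch '[[-0.2,0.1,0,0],[-0.35,0.2,0,0],[-0.35,0.2,0,0],[-0.35,0.2,0,0],[-0.35,0.2,0,0],[-0.35,0.2,0,0],[-0.35,0.2,0,0],[-0.35,0.2,0,0],[-0.35,0.2,0,0],[-0.35,0.2,0,0]]' 1
python3 pinchk.py w20
```

```text
time: 22.35
tool_pos: [0.4943, 0.1506, 0.1956]
eef_rot: [1.739, 1.569, 0.112]
ft_force: [1.8, -2.7, 5.1]
grip_width: 0.0264
[0.4943 0.1506 0.1956] F [ 1.75 -2.7   5.14] yaw -3.22
head [0.4951 0.1559 0.2178] [0.0242 0.3964 0.9177] tilt 23.4 az 86.5
tip along -0.1212 perp [-0.0015  0.0018 -0.0008]
head along 0.0607 perp [-0.0014 -0.0027  0.0013]
```

```bash
python3 -m inch '[[0,-0.06,-0.14,0],[-0.01,-0.13,-0.27,0],[-0.01,-0.19,-0.41,0],[-0.01,-0.25,-0.54,0],[-0.02,-0.32,-0.68,0],[-0.02,-0.38,-0.82,0],[-0.03,-0.44,-0.95,0],[-0.03,-0.51,-1.09,0],[-0.04,-0.57,-1.22,0],[-0.04,-0.6,-1.3,0]]' -
python3 pinchk.py w21
```

```text
time: 23.4
tool_pos: [0.4942, 0.1455, 0.1836]
eef_rot: [1.967, 1.567, 0.341]
ft_force: [-0.0, 1.1, 12.7]
grip_width: 0.0266
[0.4942 0.1455 0.1836] F [-0.    1.13 12.72] yaw -3.19
head [0.4949 0.1508 0.2059] [0.01   0.4006 0.9162] tilt 23.62 az 88.57
tip along -0.1342 perp [ 0.0012  0.0015 -0.0007]
head along 0.0477 perp [-0.0013 -0.0023  0.0011]
```

```bash
python3 -m inch '[[0,-0.04,-0.09,0],[0,-0.08,-0.18,0],[0,-0.13,-0.27,0],[-0.01,-0.17,-0.36,0],[-0.01,-0.21,-0.45,0],[-0.01,-0.25,-0.54,0],[-0.01,-0.25,-0.54,0],[-0.01,-0.25,-0.54,0],[-0.01,-0.25,-0.54,0],[-0.01,-0.25,-0.54,0]]' -
python3 pinchk.py w22; python3 - <<'E'
from h import *
c=snap('scene','s22'); im=c['image'][110:240,310:420]; cv2.imwrite('pics/s22c.png',cv2.resize(im[...,::-1],None,fx=4.5,fy=4.5,interpolation=cv2.INTER_CUBIC))
E
```

```text
time: 24.45
tool_pos: [0.4945, 0.1447, 0.1806]
eef_rot: [2.054, 1.564, 0.429]
ft_force: [-5.5, 1.7, 29.6]
grip_width: 0.0268
[0.4945 0.1447 0.1806] F [-5.52  1.68 29.62] yaw -3.13
head [0.4952 0.1501 0.2029] [0.0204 0.406  0.9136] tilt 23.99 az 87.13
tip along -0.1372 perp [-0.0003  0.0011 -0.0005]
head along 0.0448 perp [-0.0009 -0.0017  0.0008]
```

View pics/s22c.png

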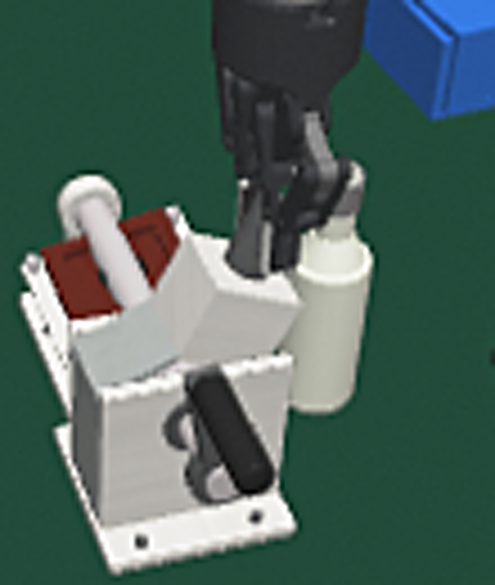

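```bash
python3 -m inch '[[0,0.08,0.2,0],[0,0.1,0.28,0],[0,0.1,0.28,0],[0,0.1,0.28,0],[0,0.1,0.28,0],[0,0.1,0.28,0],[0,0.1,1.3,0],[0,0.1,5,0],[0,0.1,9,0],[0,0.1,13,0]]' -0.2
python3 - <<'E'
from hand import *
snap('scene','s23'); c=snap('wrist','w23'); s=c['state']; W=cloud(c); print(s['tool_pos'],s['time'],s['ft_force'],s['grip_width'])
n=np.array([0.0236,0.4216,0.9065]); m=np.array([.495,.133,.1615])
d=W-m; a=d@n; r=np.linalg.norm(d-a[...,None]*n,axis=-1)
g=W[(r<.02)&(a>.03)&(a<.15)]; cc,nn,b=plane(g,.001); t=g[b]; dd=t-m
print('head top along',(dd@n).mean(),'n',nn.round(3),'cen',cc.round(4),len(t))
im=load('s23')['image'][100:240,310:420]; cv2.imwrite('pics/s23c.png',cv2.resize(im[...,::-1],None,fx=4.2,fy=4.2,interpolation=cv2.INTER_CUBIC))
E
```

```text
time: 25.55
tool_pos: [0.4926, 0.1431, 0.3085]
eef_rot: [2.925, 1.571, 1.298]
ft_force: [1.8, 0.1, -0.3]
grip_width: 0.0512
[0.49471267 0.14408872 0.31559953] 25.6 [0.55046396 0.76919351 4.94800024] 0.05127585037400581
head top along 0.04484237676370748 n [0.008 0.399 0.917] cen [0.4951 0.1504 0.2029] 857
```

View pics/s23c.png

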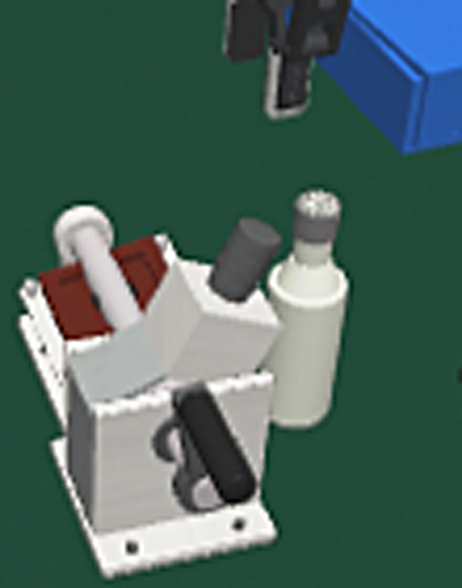

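View pics/w23.png

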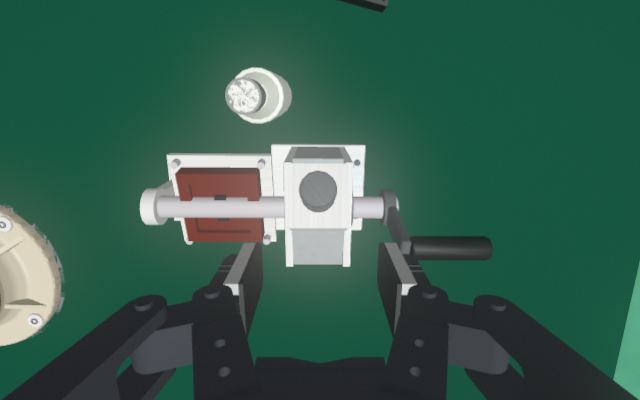

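View pics/s23.png

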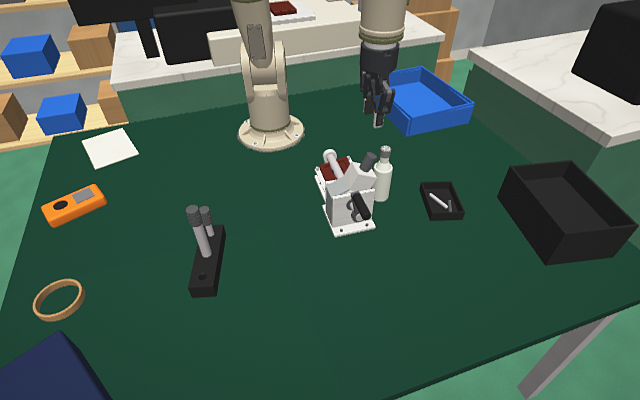

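```bash
python3 - <<'E'
from hand import *
n=np.array([0.0236,0.4216,0.9065]); m=np.array([.495,.133,.1615])
for f in ('w10','w18','w23'):
    c=load(f); W=cloud(c); d=W-m; a=d@n; r=np.linalg.norm(d-a[...,None]*n,axis=-1)
    g=W[(r<.025)&(a>.03)&(a<.15)]; cc,nn,b=plane(g,.001); 
    q=abs(a)<.004; F=W[q&(abs((W-m)@np.cross(n,yj))<.026)&(abs((W-m)@yj)<.026)&(r>.017)]; fc,fn,fb=plane(F,.001)
    print(f,'head along',((g[b]-m)@n).mean().round(4),'face along',((F[fb]-m)@n).mean().round(4),len(F))
c=snap('scene','s24'); W=cloud(c); d=W-m; a=d@n; r=np.linalg.norm(d-a[...,None]*n,axis=-1)
g=W[(r<.02)&(a>.03)&(a<.15)]; cc,nn,b=plane(g,.0015); print('scene head',((g[b]-m)@n).mean(),nn.round(3),len(g)); 
print(get_state()['tool_pos'],get_state()['ft_force'],get_state()['time'])
im=cv2.imread('pics/w23.png')[140:270,260:380]; cv2.imwrite('pics/w23c.png',cv2.resize(im,None,fx=4.5,fy=4.5,interpolation=cv2.INTER_CUBIC))
E
```

```text
w10 head along 0.1261 face along -0.0002 1201
w18 head along 0.0608 face along -0.0002 1405
w23 head along 0.0448 face along -0.0002 2211
scene head 0.04557515580863194 [0.095 0.34  0.936] 104
[0.49414762 0.14383226 0.30989816] [ 0.05004254 -0.46862513 -1.11736685] 25.7
```

View pics/w23c.png

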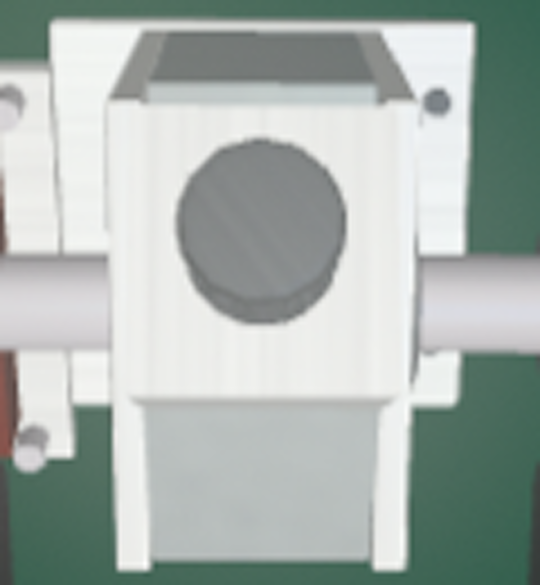

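```bash
python3 - <<'E'
from h import *
print(job_done())
E
```

```text
the job is handed in; nothing more can be done
None
```

The nest is locked: the long slim pin is through the shaft with its head down on the bushing, and the job is handed in at about 26 s of robot time. The arm was clear of everything when I handed in.

- **Pin into the bushing:** I gripped the pin by its head and leaned it 25° in the grip against its rack socket. It went down the bore with about 2 N at the wrist, and I let it stand on the drum.
- **Crank:** I pushed the handle from -0.76 rad. It jammed at about +0.22 to +0.25 rad, with the force rising to 19.5 N. The picture after I backed off showed the pin had dropped.
- **Pushing home:** I gripped the head again and pushed along the bore. It moved at about 13 N and then stopped hard at about 30 N.

**Last checks:**
- **Head height:** the top of the head is 44.8 mm above the bushing face by the wrist camera and 45.6 mm by the scene camera. A fully seated head would read 45 mm.
- **Other objects:** in the last scene picture the short and thick pins are in the rack, and the bottle and tray look undisturbed.

**Readings that disagreed:**
- **Drop depth:** after the drop the head top read 61 mm above the face, against about 64 mm expected, so the last push was about 16 mm rather than 19. Falling against the plug may have moved it slightly.
- **Pin lean:** the pin now reads about 23.5° instead of 25°. The play in the bore would allow that, and it could leave a gap of a few tenths of a millimetre under one side of the head.

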